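# Centre the weighing tub on the balance pan and tare the balance

## Task

The empty weighing tub has been set down off-centre on the round-pan balance. Nudge it with the fingertips, without lifting or tipping it, into the middle of the pan. Then, with nothing touching the tub, lightly press that balance's tare key (second from the left of the four keys under the display) fully down, not its neighbours, and withdraw so that it springs up; leave the square-pan balance beside it and everything else on the bench alone.

Things in the scene. Friction and masses are not known exactly. Their poses are not given: they have to be found in the camera images.
- tub: Empty orange weighing tub, open on top: 98 mm across the rim, 88 mm across the foot, 33 mm tall, 40 to 85 g. Stands on the round pan, off-centre and partly overhanging on the left. Pushed from the side, fingers bear on its wall 44 to 47 mm from its axis and it slides readily. Origin: centre of its underside; z up.
- pan_centre (a point): Centre of the upper face of the round pan (121 mm across, flat, level, 78 mm above the bench). Axes as round_balance. Round the pan the balance housing's top is at 62 mm, so fingertips beside the pan can go down to about 68 mm.
- round_balance: Portable balance with the ROUND pan, stands firm on the bench; housing 230 long (x) x 170 wide (y) x 62 mm high. Origin: on the bench under the middle of the housing; x points from the sloping key panel (the front, towards the robot) to the back, y to the left seen from the robot, z up.
- tare_key (a point): Middle of the upper face of the round balance's tare key, 46 mm above the bench: second from the left (as the robot sees it) of four like keys in a row under the display, 34 mm apart. Key 10 mm (down the slope) x 23 mm (along y). Keys and panel slope down to the front at 25 degrees: outward normal in the balance's frame (-0.42, 0, 0.91). Axes as round_balance.
- round_balance_tare (a joint): Travel of the round balance's tare key along its inward normal: 0 up, 0.0015 m fully down. Sprung: 0.7 N starts it, 4 N holds it fully down, it springs back when let go. It stands 3.6 mm proud of the panel, so press it square to the slope, fingers tilted about 25 degrees, or with the edge of the tips. Pressing the balance with more than 35 N is too much.
- balance_back_tare (a joint): Travel of the tare key of the SQUARE-pan balance: 0 up, 0.0015 m down. Not to be pressed.
- square_balance_key (a point): Tare key of the square-pan balance (the one with the beaker on it, turned with its panel to the robot's right). Leave alone.
- beaker: Glass beaker, 62 mm wide, 78 mm tall, standing on the square pan. Leave alone. Origin: centre of its underside.
- bottle_tall: White sample bottle, 70 mm wide, 240 mm tall, the tallest, at the back; full, stands firm. Leave alone. Origin: centre of its underside.
- bottle_mid: White sample bottle, 70 mm wide, 230 mm tall, behind the balance; full, stands firm. Leave alone. Origin: centre of its underside.
- bottle_short: Sample bottle, 63 mm wide, 182 mm tall, with a dark red label, behind the balance; full, stands firm. Leave alone. Origin: centre of its underside.
- timer: Bench timer 60 x 64 x 19 mm, lying close to the right of the round balance. Leave alone. Origin: centre of its underside.
- vial: Small stain vial with a black cap, 27 mm wide, 58 mm tall, standing close to the left of the round balance. Leave alone. Origin: centre of its underside.
- slide_box: Closed box of slides 88 x 98 x 38 mm, standing firm at the left end of the bench. Leave alone. Origin: centre of its underside.
- key_1 (a joint): Travel of the round balance's leftmost key, 34 mm to the left of the tare key: 0 up, 0.0015 m down, same size and spring. Not to be pressed.
- key_3 (a joint): Travel of the round balance's third key, 34 mm to the right of the tare key: 0 up, 0.0015 m down, same size and spring. Not to be pressed.
- key_4 (a joint): Travel of the round balance's rightmost key, 68 mm to the right of the tare key: 0 up, 0.0015 m down, same size and spring. Not to be pressed.
- tape: Roll of label tape lying flat, 104 mm across, 25 mm high, at the front edge of the bench. Leave alone. Origin: centre of its underside.

How it is judged:
By the outcome, as a careful person would: the job done as asked, in the order asked, and still so for the second after the job is handed in, with the robot touching nothing.
It also fails if it takes over 38 s, if anything falls off the work surface, if the arm or the gripper's body presses on something with over 40 N, if the wrist force passes 120 N, or if a joint passes its speed limit or range.

## Robot

A 6-joint arm with a two-finger parallel gripper is mounted at the origin on a cart in front of the work surface, level with it; the furniture and walls round the work are solid. World frame = base frame: x ahead of the robot, y to its left, z up, the work surface at z = 0. Lengths are in m, angles in degrees, forces in N, time in s.
With the tool pointing down it reaches from about 0.375 to 0.825 m from the base axis. Payload 5.5 kg.
Tool frame: the origin (TCP) lies between the finger pads; the fingertips stand 19 mm ahead of it and the grasp point (between the pads) is the TCP (finger_overhang is the distance from the TCP to the fingertips, in m); z points along the fingers, y is the line along which they close (so a half turn about z gives the same grasp; the last joint's range is limited). The gripper opens to 85 mm and grips with 20 to 120 N. Pads are 22 mm wide; open, the fingers measure 114 mm over their backs; the gripper's body (76 mm by 85 mm) begins 54 mm behind the grasp point. The pads swing forward as they close: fully open they stand 13 mm farther back than shut.
Start: joints at [66.062, 17.962, -2.699, 69.339, 0, 90], TCP at [0.243, 0.548, 0.25] pointing down, gripper open.
Joint ranges: [-152.73, 152.73], [-39.44, 99.34], [-58.76, 71.6], [-118.89, 123.64], [-81.53, 83.1], [-180, 180]. Speed limits (degrees/s): [136.94, 136.94, 172.46, 180, 180, 180].

## Interface

Orientations are given as [roll, pitch, yaw] about the fixed x, y, z axes, in that order (R = Rz(yaw) Ry(pitch) Rx(roll)).
In Python, from plant import * gives the robot as it stands.
- The arm moves only by the tool send_rows, never from a script. Its argument "steps" is a list of rows, each an object of numbers: "tx", "ty", "tz": the shift along the tool's x, y, z normalised to -1 to 1, where 1 is 10 cm; "ax", "ay", "az": the turn, a rotation vector about the tool's x, y, z normalised to -1 to 1, where 1 is 45 degrees; "hand": the opening, from 0 (shut) to 1 (fully open). In form: [{"tx": .., "ty": .., "tz": .., "ax": .., "ay": .., "az": .., "hand": ..}, ...]. A call has 1 to 12 rows; each row shifts and turns the commanded pose from where the row before left it, along the tool's axes as they then stand; what a row does not reach is not made up. A row lasts 1/12 s, in which the tool goes at most 41.7 mm and 7.16 degrees, less where a joint would pass 70% of its speed; a pose out of reach is approached as far as the arm can. A call with a number of a shift or a turn outside -1 to 1 is refused whole. A call with a gripper value outside its range is refused whole. The fingers move at their own pace and stop on an object; the grip force is fixed at half the most. Time passes only in rows, so rows that do not move let the fingers close. It gives the time, the measured TCP pose, the force, the opening and the grip force at its end, in the units of the state.
- sense(): the state, without advancing time (a new reading comes with each control period).
- camera(name): name is "scene" or "top" or "wrist"; returns a dict with "img" (420x560x3 uint8, red, green, blue), "fx", "fy", "cx", "cy" (pixels), "dist" ([k1, k2, p1, p2, k3] as OpenCV has them; the pictures are not rectified), "pose" (4x4, takes a point from camera to world coordinates). Camera axes: x right, y up, looking along -z (the intrinsics and any distortion apply to the point x, -y, -z); pixel columns grow to the right and rows downward; lengths in m; the calibration is good to about 2 mm. A picture is of the moment at which its call begins. There is no depth.
- job_done(): hands the job in; it is judged then, once.
Trained networks look in a picture, given as the dict that the camera call returned (one of the last four; its "shot" number tells which), for a name from the list of things; names that differ only in an ending like _2 or _b are one class to them, and where a whole thing is asked for, a point or a joint stands for the part that bears it (a point fixed in the world has none). Each returns a list of dicts, best first, with "p" (0 to 1); they miss things now and then, are a little off and sometimes report something else, mostly with a low value. They report only what shows in the picture. A call takes as long as a camera call.
- search_frame(target, picture): "uv" ([column, row] in pixels, amid what is visible of it).
The state is a dict: "time": time; "qpos": joint angles; "joint_velocities": joint speeds; "joint_torque": joint torques, N m; "ee_pos": TCP position; "ee_rot": TCP orientation; "ft_force": force on the tool from outside, world axes, zero at the start; "wrist_torque": the same for the moment, N m; "finger_gap": opening from 0.0 (shut) to 1.0 (fully open); "grasp_force": force on a finger pad.
Only numpy, scipy, OpenCV 4.12 (cv2) and the standard library are available. Lean on these libraries where they do the work, as an engineer would, in place of code of your own. Each camera call takes 0.05 s, during which the arm holds its last target. There are 200 camera calls.

## Working session

There is one attempt and no reset: what is moved stays moved. The work goes in short steps, Python scripts to look and compute and a tool call to move; the robot and the scene stay as the last step left them, time stands still between calls to the robot, and variables do not carry over. Pictures are saved under pics/ and viewed, at most 10 in all, crops included, and the job is handed in when it is done.

Besides the shell and the picture viewer there is one more tool, called after ">>>" as name([rows], argument=value, ...), one row to a line, values as JSON. send_rows: Moves the arm, as the interface text tells. Its arguments: {"type":"object","properties":{"steps":{"type":"array","items":{"type":"object","properties":{"tx":{"type":"number","minimum":-1,"maximum":1},"ty":{"type":"number","minimum":-1,"maximum":1},"tz":{"type":"number","minimum":-1,"maximum":1},"ax":{"type":"number","minimum":-1,"maximum":1},"ay":{"type":"number","minimum":-1,"maximum":1},"az":{"type":"number","minimum":-1,"maximum":1},"hand":{"type":"number"}}}}},"required":["steps"]}

```bash
mkdir -p pics
cat > h.py <<'E'
from plant import *
import numpy as np, cv2
def ray(c,uv):
    K=np.array([[c["fx"],0,c["cx"]],[0,c["fy"],c["cy"]],[0,0,1]],float)
    p=cv2.undistortPoints(np.array([[uv]],float),K,np.array(c["dist"],float))[0,0]
    P=np.array(c["pose"]); return P[:3,3],P[:3,:3]@np.array([p[0],-p[1],-1])
def at(c,uv,z):
    o,d=ray(c,uv); return o+d*(z-o[2])/d[2]
def pix(c,X):
    P=np.array(c["pose"]); x=P[:3,:3].T@(np.array(X,float)-P[:3,3]); x=np.array([x[0],-x[1],-x[2]])
    K=np.array([[c["fx"],0,c["cx"]],[0,c["fy"],c["cy"]],[0,0,1]],float)
    return cv2.projectPoints(x.reshape(1,1,3),np.zeros(3),np.zeros(3),K,np.array(c["dist"],float))[0].ravel()
def save(c,n): cv2.imwrite("pics/"+n+".png",c["img"][:,:,::-1])
E
python3 - <<'E'
from h import *
np.set_printoptions(precision=4,suppress=True)
s=sense(); print(s["time"],s["ee_pos"],s["ee_rot"],s["ft_force"])
for n in ["top","scene"]:
    c=camera(n); save(c,n+"0"); print(n,np.array(c["pose"])[:3])
    for t,z in [("tub",.1),("pan_centre",.078),("tare_key",.046),("key_1",.046),("key_3",.046),("key_4",.046),("round_balance",.06),("vial",.04),("beaker",.1)]:
        for r in search_frame(t,c)[:3]: print(t,np.round(r["uv"],1),round(r["p"],2),at(c,r["uv"],z))
E
```

```text
0.0 [0.2432 0.5479 0.2494] [-179.9013   -0.0011  156.0614] [-0.2461 -0.0075  0.1856]
top [[-0.0144  0.9896 -0.1429  0.4006]
 [-0.9999 -0.0151 -0.0038  0.197 ]
 [-0.0059  0.1428  0.9897  1.3104]]
tub [254.5 212.7] 0.74 [0.5689 0.2858 0.1   ]
tub [176.8 266.9] 0.24 [0.4091 0.5189 0.1   ]
pan_centre [273.6 229.9] 0.81 [0.5179 0.2293 0.078 ]
pan_centre [278.3 158.8] 0.16 [0.7416 0.212  0.078 ]
tare_key [277.9 161.6] 0.41 [0.7412 0.2138 0.046 ]
round_balance [271.4 228.1] 0.68 [0.5254 0.2365 0.06  ]
round_balance [279.8 160.9] 0.51 [0.7396 0.2075 0.06  ]
vial [233.2 246.6] 0.41 [0.4708 0.3577 0.04  ]
beaker [364.6 174.9] 0.57 [ 0.6807 -0.0523  0.1   ]
beaker [382.  268.7] 0.31 [ 0.3951 -0.092   0.1   ]
scene [[-0.5211  0.3876 -0.7604 -0.2243]
 [-0.8531 -0.2101  0.4775  0.6936]
 [ 0.0253  0.8976  0.4401  0.5615]]
tub [258.6 212.7] 0.7 [0.5674 0.2778 0.1   ]
pan_centre [280.5 240.8] 0.69 [0.4485 0.2809 0.078 ]
key_1 [329.1 236.9] 0.63 [0.4475 0.131  0.046 ]
key_3 [329.1 236.9] 0.63 [0.4475 0.131  0.046 ]
key_4 [329.1 236.9] 0.63 [0.4475 0.131  0.046 ]
round_balance [277.2 242.8] 0.98 [0.4694 0.2776 0.06  ]
round_balance [335.  168.8] 0.21 [ 0.8166 -0.1775  0.06  ]
vial [247.8 267. ] 0.68 [0.4385 0.3747 0.04  ]
beaker [336.3 168.5] 0.89 [ 0.7339 -0.1139  0.1   ]
```

Run:
```python
import cv2
a=cv2.imread("pics/top0.png")[120:340,130:430]; cv2.imwrite("pics/t1.png",cv2.resize(a,(800,587),interpolation=cv2.INTER_CUBIC))
a=cv2.imread("pics/scene0.png")[120:330,160:440]; cv2.imwrite("pics/s1.png",cv2.resize(a,(800,600),interpolation=cv2.INTER_CUBIC))
```

```text
(no output)
```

View pics/t1.png

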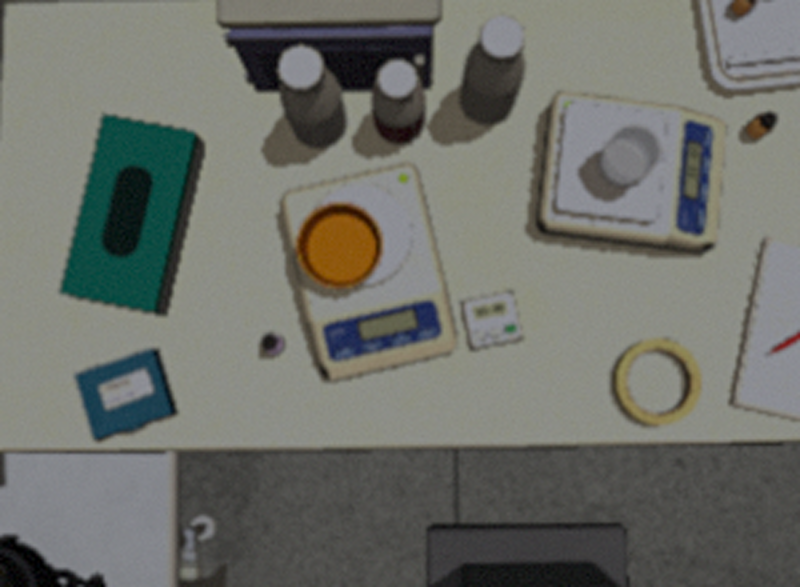

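View pics/s1.png

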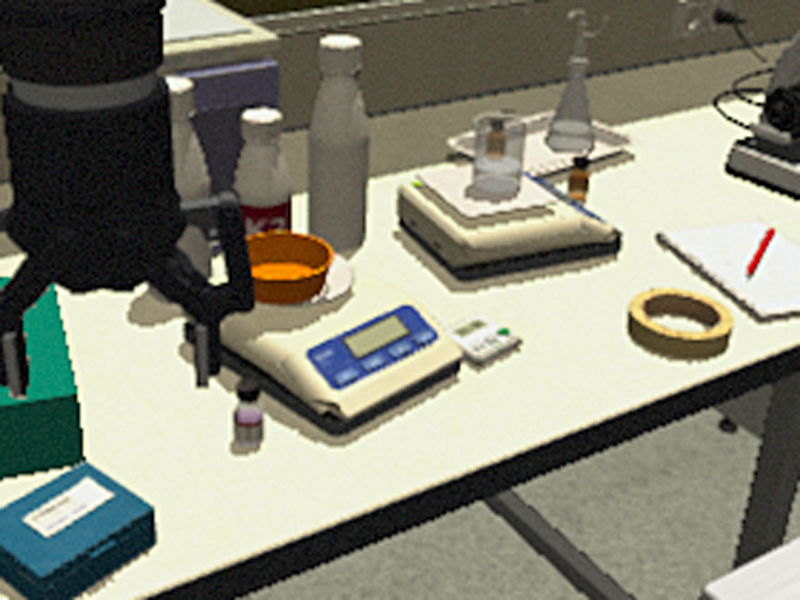

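The top view shows the tub at about (257,212), with the pan centre to its right and a little in front, and the housing turned about +12°. The scene view confirms four keys under the display. I'll get a closer look from the wrist camera.

```bash
cat >> h.py <<'E'
from scipy.spatial.transform import Rotation as Ro
def go(p,rot):
    s=sense(); R=Ro.from_euler("xyz",s["ee_rot"],degrees=True); T=Ro.from_euler("xyz",rot,degrees=True)
    print("shift/0.1 (tool)",np.round(R.inv().apply(np.array(p)-s["ee_pos"])*10,3),"turn/45",np.round((R.inv()*T).as_rotvec(degrees=True)/45,3))
E
python3 - <<'E'
from h import *
np.set_printoptions(precision=4,suppress=True)
c=camera("wrist"); s=sense(); R=Ro.from_euler("xyz",s["ee_rot"],degrees=True).as_matrix()
P=np.array(c["pose"]); print(R.T@(P[:3,3]-s["ee_pos"])); print(R.T@P[:3,:3]); print(c["fx"],c["cx"],c["dist"])
c=camera("top"); u=lambda x,y:(130+x*.375,120+y*.375)
print("tub",at(c,u(340,246),.11))
for q in [(288,195),(325,375),(415,165),(455,345)]: print(at(c,u(*q),.05))
go([.50,.24,.30],[180,0,192]); go([.50,.24,.30],[180,0,102])
E
```

```text
[ 0.0776  0.0001 -0.1236]
[[-0.0005  0.9523  0.3053]
 [ 1.      0.0004  0.0003]
 [ 0.0002  0.3053 -0.9523]]
346.73723066888033 279.3175535589322 [-0.0251  0.      0.      0.      0.    ]
tub [0.5687 0.2761 0.11  ]
[0.6393 0.3416 0.05  ]
[0.4261 0.2984 0.05  ]
[0.6733 0.19   0.05  ]
[0.4586 0.1467 0.05  ]
shift/0.1 (tool) [-3.596 -1.778 -0.497] turn/45 [ 0.     0.    -0.799]
shift/0.1 (tool) [-3.596 -1.778 -0.497] turn/45 [ 0.    -0.     1.201]
```

>>> send_rows([
  {"az": 0.15,"hand": 0.75},
  {"az": 0.15,"hand": 0.75},
  {"az": 0.15,"hand": 0.75},
  {"az": 0.15,"hand": 0.75},
  {"az": 0.15,"hand": 0.75},
  {"az": 0.15,"hand": 0.75},
  {"az": 0.15,"hand": 0.75},
  {"az": 0.15,"hand": 0.75},
])

```text
$.steps[0]: bad value
```

>>> send_rows([
  {"tx": -0.3,"ty": 0.18,"tz": -0.042,"hand": 0.75},
  {"tx": -0.3,"ty": 0.18,"tz": -0.042,"hand": 0.75},
  {"tx": -0.3,"ty": 0.18,"tz": -0.042,"hand": 0.75},
  {"tx": -0.3,"ty": 0.18,"tz": -0.042,"hand": 0.75},
  {"tx": -0.3,"ty": 0.18,"tz": -0.042,"hand": 0.75},
  {"tx": -0.3,"ty": 0.18,"tz": -0.042,"hand": 0.75},
  {"tx": -0.3,"ty": 0.18,"tz": -0.042,"hand": 0.75},
  {"tx": -0.3,"ty": 0.18,"tz": -0.042,"hand": 0.75},
  {"tx": -0.3,"ty": 0.18,"tz": -0.042,"hand": 0.75},
  {"tx": -0.3,"ty": 0.18,"tz": -0.042,"hand": 0.75},
  {"tx": -0.3,"ty": 0.18,"tz": -0.042,"hand": 0.75},
  {"tx": -0.3,"ty": 0.18,"tz": -0.042,"hand": 0.75},
])

```text
$.steps[0]: bad value
```

Run:
```python
from h import *
np.set_printoptions(precision=4,suppress=True)
c=camera("wrist"); s=sense(); print(s["time"],s["ee_pos"],s["ee_rot"],s["qpos"],s["finger_gap"])
save(c,"w1"); import pickle; pickle.dump(c,open("w1.pkl","wb"))
for t,z in [("tub",.1),("pan_centre",.078),("tare_key",.046),("key_1",.046),("key_3",.046),("key_4",.046),("round_balance",.06)]:
        for r in search_frame(t,c)[:3]: print(t,np.round(r["uv"],1),round(r["p"],2),at(c,r["uv"],z))
cv2.imwrite("pics/w1b.png",cv2.resize(c["img"][:,:,::-1],(800,600),interpolation=cv2.INTER_CUBIC))
```

```text
1.15 [0.2434 0.5484 0.2503] [-179.9983    0.002   156.0634] [66.0641 17.963  -2.6988 69.3398 -0.002  90.0007] 0.9962285038768502
pan_centre [188.3 397.2] 0.7 [0.4094 0.3661 0.078 ]
round_balance [186.9 400.5] 0.57 [0.4274 0.3492 0.06  ]
```

View pics/w1b.png

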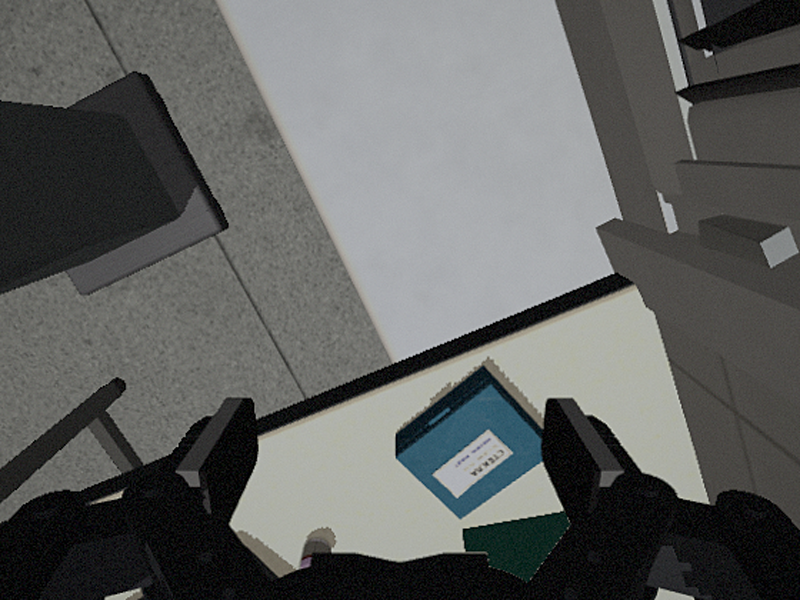

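The rows were refused, probably because every key must be given. The picture shows only the slide box, from the start pose. I'll resend with all fields and put the TCP further right, since the gripper hides the lower half of the image.

>>> send_rows([
  {"tx": 0,"ty": 0,"tz": -0.05,"ax": 0,"ay": 0,"az": 0.15,"hand": 0.75},
  {"tx": 0,"ty": 0,"tz": -0.05,"ax": 0,"ay": 0,"az": 0.15,"hand": 0.75},
  {"tx": 0,"ty": 0,"tz": -0.05,"ax": 0,"ay": 0,"az": 0.15,"hand": 0.75},
  {"tx": 0,"ty": 0,"tz": -0.05,"ax": 0,"ay": 0,"az": 0.15,"hand": 0.75},
  {"tx": 0,"ty": 0,"tz": -0.05,"ax": 0,"ay": 0,"az": 0.15,"hand": 0.75},
  {"tx": 0,"ty": 0,"tz": -0.05,"ax": 0,"ay": 0,"az": 0.15,"hand": 0.75},
  {"tx": 0,"ty": 0,"tz": -0.05,"ax": 0,"ay": 0,"az": 0.15,"hand": 0.75},
  {"tx": 0,"ty": 0,"tz": -0.05,"ax": 0,"ay": 0,"az": 0.15,"hand": 0.75},
])

```text
time: 2.17
ee_pos: [0.2435, 0.5484, 0.2906]
ee_rot: [180.0, -0.0, 101.7]
ft_force: [-0.5, 0.1, -0.5]
finger_gap: 0.751
grasp_force: 0.0
```

>>> send_rows([
  {"tx": -0.35,"ty": 0.16,"tz": 0,"ax": 0,"ay": 0,"az": 0,"hand": 0.75},
  {"tx": -0.35,"ty": 0.16,"tz": 0,"ax": 0,"ay": 0,"az": 0,"hand": 0.75},
  {"tx": -0.35,"ty": 0.16,"tz": 0,"ax": 0,"ay": 0,"az": 0,"hand": 0.75},
  {"tx": -0.35,"ty": 0.16,"tz": 0,"ax": 0,"ay": 0,"az": 0,"hand": 0.75},
  {"tx": -0.35,"ty": 0.16,"tz": 0,"ax": 0,"ay": 0,"az": 0,"hand": 0.75},
  {"tx": -0.35,"ty": 0.16,"tz": 0,"ax": 0,"ay": 0,"az": 0,"hand": 0.75},
  {"tx": -0.35,"ty": 0.16,"tz": 0,"ax": 0,"ay": 0,"az": 0,"hand": 0.75},
  {"tx": -0.35,"ty": 0.16,"tz": 0,"ax": 0,"ay": 0,"az": 0,"hand": 0.75},
  {"tx": -0.35,"ty": 0.16,"tz": 0,"ax": 0,"ay": 0,"az": 0,"hand": 0.75},
  {"tx": -0.35,"ty": 0.16,"tz": 0,"ax": 0,"ay": 0,"az": 0,"hand": 0.75},
  {"tx": -0.35,"ty": 0.16,"tz": 0,"ax": 0,"ay": 0,"az": 0,"hand": 0.75},
  {"tx": -0.35,"ty": 0.16,"tz": 0,"ax": 0,"ay": 0,"az": 0,"hand": 0.75},
])

```text
time: 3.17
ee_pos: [0.5199, 0.1761, 0.2905]
ee_rot: [180.0, -0.0, 102.1]
ft_force: [1.7, 1.4, -0.1]
finger_gap: 0.752
grasp_force: 0.0
```

```bash
cat > look.py <<'E'
from h import *
import sys,pickle
np.set_printoptions(precision=4,suppress=True)
n=sys.argv[1]
c=camera("wrist"); s=sense(); print(s["time"],s["ee_pos"],s["ee_rot"],s["qpos"],s["finger_gap"],s["ft_force"])
pickle.dump(c,open(n+".pkl","wb"))
for t,z in [("tub",.1),("pan_centre",.078),("tare_key",.046),("key_1",.046),("key_3",.046),("key_4",.046)]:
        for r in search_frame(t,c)[:4]: print(t,np.round(r["uv"],1),round(r["p"],2),at(c,r["uv"],z))
cv2.imwrite("pics/%s.png"%n,cv2.resize(c["img"][:,:,::-1],(800,600),interpolation=cv2.INTER_CUBIC))
E
python3 look.py w2
```

```text
3.2167 [0.5236 0.1708 0.2903] [179.8624   0.2791 101.7615] [18.2344 11.7991 -5.5407 72.555  -0.2928 96.4723] 0.7512911153568311 [ 1.9027 -3.9826  0.33  ]
tub [364.4  83.3] 0.8 [0.5715 0.2842 0.1   ]
pan_centre [293.4 130.4] 0.56 [0.5222 0.2319 0.078 ]
tare_key [237.1 100.3] 0.6 [0.4617 0.2472 0.046 ]
```

View pics/w2.png

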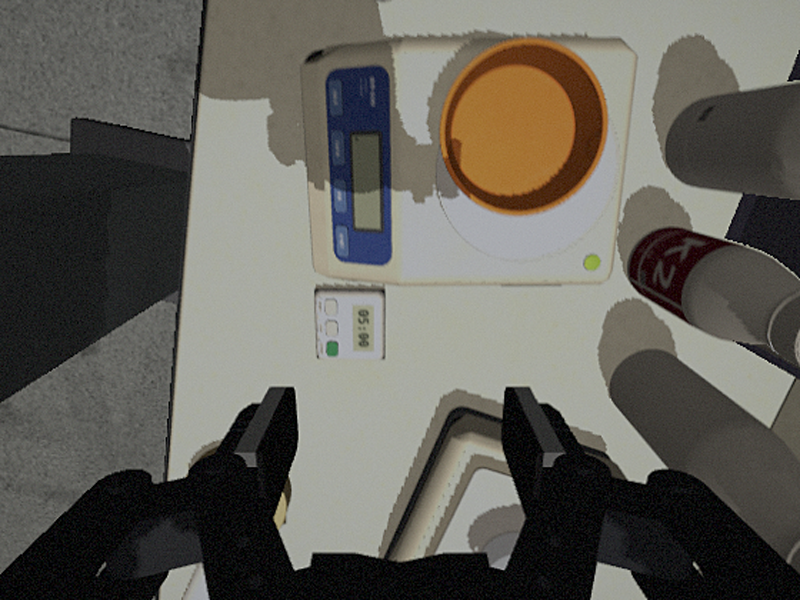

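The wrist view shows the tub rim centred near (525,127) and the pan arc visible below it, about (438–617, 190–262). The keys lie along column ~338 at rows 97, 148 (tare), 195 and 240.

```bash
cat > fit.py <<'E'
from h import *
from scipy.optimize import least_squares
def circ(pts,r):
    f=lambda p:np.hypot(pts[:,0]-p[0],pts[:,1]-p[1])-r
    s=least_squares(f,pts.mean(0)[:2],loss="soft_l1",f_scale=.001); return s.x,f(s.x)
def tubfit(c):
    hsv=cv2.cvtColor(c["img"],cv2.COLOR_RGB2HSV)
    m=((hsv[...,0]<22)&(hsv[...,1]>150)&(hsv[...,2]>60)).astype(np.uint8)
    n,l,st,_=cv2.connectedComponentsWithStats(m); i=1+np.argmax(st[1:,4])
    ct=max(cv2.findContours((l==i).astype(np.uint8),0,1)[0],key=len)
    ct=cv2.convexHull(ct)[:,0].astype(float)
    pts=np.array([at(c,q,.111) for q in ct])[:,:2]
    x,e=circ(pts,.049); f=lambda p:np.hypot(pts[:,0]-p[0],pts[:,1]-p[1])-p[2]
    return x,e.std(),least_squares(f,[*x,.05],loss="soft_l1",f_scale=.001).x
def panfit(c,c0,tub):
    g=cv2.GaussianBlur(cv2.cvtColor(c["img"],cv2.COLOR_RGB2GRAY),(3,3),0).astype(np.float32)
    for it in range(3):
        P=[]
        for a in np.radians(np.arange(0,360,3)):
            rr=np.arange(.052,.069,.0004); X=np.c_[c0[0]+rr*np.cos(a),c0[1]+rr*np.sin(a),0*rr+.078]
            if np.hypot(*(X[:,:2]-tub).T).min()<.064: continue
            uv=np.array([pix(c,x) for x in X]).astype(np.float32)
            v=cv2.remap(g,uv[:,:1],uv[:,1:],cv2.INTER_LINEAR)[:,0]
            d=np.abs(v[4:]-v[:-4]); k=np.argmax(d)
            if d[k]>3: P.append(X[k+2,:2])
        P=np.array(P); c0,e=circ(P,.0605)
    return c0,len(P),np.median(np.abs(e)),e
E
python3 - <<'E'
from fit import *; import pickle
np.set_printoptions(precision=4,suppress=True)
c=pickle.load(open("w2.pkl","rb"))
t=tubfit(c); print("tub",t)
for g in [(.567,.245),(.572,.25),(.575,.24)]: 
  p=panfit(c,np.array(g),t[0]); print("pan",*p[:3])
print(p[3]*1000)
u=lambda x,y:np.array((x*.7,y*.7))
K=np.array([at(c,u(*q),.046) for q in [(336,97),(337,148),(339,195),(342,240)]]);print(K)
# housing corners: right-front,right-back,left-back
for q in [(316,278),(612,281),(632,40),(305,52)]: print(at(c,u(*q),.055))
E
```

```text
tub (array([0.5721, 0.2773]), np.float64(0.00029047651725908275), array([0.5722, 0.2776, 0.0481]))
pan [0.5622 0.2309] 52 0.002132328597654918
pan [0.5878 0.2572] 35 0.0010250023684543613
pan [0.5783 0.2333] 34 0.002775217618624433
[ 6.9969  0.4042 -0.4099 -2.0243  7.32    5.3086  6.4976  4.0872  2.4773
  1.2681  0.0595 -3.5484 -1.5556 -1.9622 -5.568  -2.7731 -2.7774 -2.3809
 -1.9837 -1.9857 -1.187  -0.3874  0.813   1.6141  3.216   4.8188  6.8222
  5.2265  7.2315  7.2373 -7.5491 -5.1327 -3.1235 -1.081 ]
[[0.4545 0.2768 0.046 ]
 [0.4611 0.2438 0.046 ]
 [0.4681 0.2118 0.046 ]
 [0.4761 0.1797 0.046 ]]
[0.4627 0.1493 0.055 ]
[0.6806 0.1934 0.055 ]
[0.6395 0.3518 0.055 ]
[0.431  0.2993 0.055 ]
```

Run:
```python
from fit import *; import pickle
np.set_printoptions(precision=4,suppress=True)
c=pickle.load(open("w2.pkl","rb"))
P=np.array([at(c,(x*.7,y*.7),.078) for x,y in [(438,190),(445,215),(470,247),(530,262),(590,235),(612,180)]])
x,e=circ(P,.0605); print(x,e*1000); t=tubfit(c)[0]
p=panfit(c,x,t); print(*p[:3])
y=np.radians(12.5); ex=np.array([np.cos(y),np.sin(y)]); ey=np.array([-ex[1],ex[0]])
K=np.array([.465,.228]); print("pan in key frame",ex@(x-K),ey@(x-K))
im=c["img"][:,:,::-1].copy(); im=cv2.convertScaleAbs(im,alpha=1,beta=0)
for cen,col in ((x,(0,0,255)),(p[0],(0,255,0))):
  for a in np.radians(range(0,360,4)):
    q=pix(c,[cen[0]+.0605*np.cos(a),cen[1]+.0605*np.sin(a),.078]); im[int(round(q[1])),int(round(q[0]))]=col
a=im[10:210,270:470]; cv2.imwrite("pics/pan.png",cv2.resize(a,(600,600),interpolation=cv2.INTER_NEAREST))
```

```text
[0.5902 0.2551] [-0.6819 -0.2092  0.3964 -0.5396  0.8878 -3.9153]
[0.5956 0.2561] 44 0.002278583837933827
pan in key frame 0.12807726892088264 -0.0006162513232792728
```

View pics/pan.png

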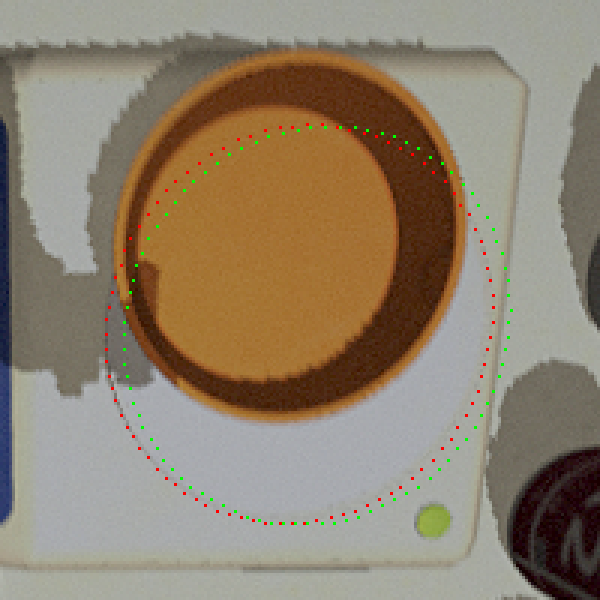

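The red circle, centre (0.590, 0.255), matches the pan and lies on the keys' midline. The tub is therefore about 28 mm off, towards the front left. I'll turn to yaw 129 and line up behind it.

>>> send_rows([
  {"tx": 0,"ty": 0,"tz": 0,"ax": 0,"ay": 0,"az": -0.152,"hand": 0.75},
  {"tx": 0,"ty": 0,"tz": 0,"ax": 0,"ay": 0,"az": -0.152,"hand": 0.75},
  {"tx": 0,"ty": 0,"tz": 0,"ax": 0,"ay": 0,"az": -0.152,"hand": 0.75},
  {"tx": 0,"ty": 0,"tz": 0,"ax": 0,"ay": 0,"az": -0.152,"hand": 0.75},
  {"tx": 0,"ty": 0,"tz": 0,"ax": 0,"ay": 0,"az": 0,"hand": 0.75},
  {"tx": 0,"ty": 0,"tz": 0,"ax": 0,"ay": 0,"az": 0,"hand": 0.75},
])

```text
time: 4.02
ee_pos: [0.5183, 0.1789, 0.2904]
ee_rot: [180.0, -0.0, 129.4]
ft_force: [-0.3, 1.2, 0.2]
finger_gap: 0.749
grasp_force: 0.0
```

Run:
```python
from fit import *
np.set_printoptions(precision=4,suppress=True)
s=sense(); print(s["time"],s["ee_pos"],s["ee_rot"])
c=camera("wrist"); t=tubfit(c); print(t)
d=np.array([.5902,.2551])-t[0]; n=np.linalg.norm(d); print(n,np.degrees(np.arctan2(-d[1],-d[0])))
yaw=np.degrees(np.arctan2(-d[1],-d[0])); w=t[0]-d/n*.075
go([*w,.29],[180,0,yaw]); go([*w,.10],[180,0,yaw])
for b in ("bottle_tall","bottle_mid","vial"): 
  cc=camera("top")
  for r in search_frame(b,cc)[:2]: print(b,r["p"],at(cc,r["uv"],.2),at(cc,r["uv"],.05))
```

```text
4.0167 [0.5183 0.1789 0.2904] [179.9929  -0.0057 129.3501]
(array([0.5714, 0.2782]), np.float64(0.0001436778125484614), array([0.5714, 0.2782, 0.0485]))
0.02976199515892759 129.07946014367835
shift/0.1 (tool) [1.184 1.044 0.004] turn/45 [ 0.    -0.     0.006]
shift/0.1 (tool) [1.184 1.043 1.904] turn/45 [ 0.    -0.     0.006]
bottle_mid 0.55 [0.7204 0.2977 0.2   ] [0.7636 0.3113 0.05  ]
vial 0.5 [0.4556 0.3339 0.2   ] [0.463  0.3524 0.05  ]
```

>>> send_rows([
  {"tx": 0.237,"ty": 0.209,"tz": 0,"ax": 0,"ay": 0,"az": 0,"hand": 0.75},
  {"tx": 0.237,"ty": 0.209,"tz": 0,"ax": 0,"ay": 0,"az": 0,"hand": 0.75},
  {"tx": 0.237,"ty": 0.209,"tz": 0,"ax": 0,"ay": 0,"az": 0,"hand": 0.75},
  {"tx": 0.237,"ty": 0.209,"tz": 0,"ax": 0,"ay": 0,"az": 0,"hand": 0.75},
  {"tx": 0.237,"ty": 0.209,"tz": 0,"ax": 0,"ay": 0,"az": 0,"hand": 0.75},
  {"tx": 0,"ty": 0,"tz": 0.3,"ax": 0,"ay": 0,"az": 0,"hand": 0.75},
  {"tx": 0,"ty": 0,"tz": 0.3,"ax": 0,"ay": 0,"az": 0,"hand": 0.75},
  {"tx": 0,"ty": 0,"tz": 0.3,"ax": 0,"ay": 0,"az": 0,"hand": 0.75},
  {"tx": 0,"ty": 0,"tz": 0.3,"ax": 0,"ay": 0,"az": 0,"hand": 0.75},
  {"tx": 0,"ty": 0,"tz": 0.3,"ax": 0,"ay": 0,"az": 0,"hand": 0.75},
  {"tx": 0,"ty": 0,"tz": 0.2,"ax": 0,"ay": 0,"az": 0,"hand": 0.75},
  {"tx": 0,"ty": 0,"tz": 0,"ax": 0,"ay": 0,"az": 0,"hand": 0.75},
])

```text
time: 5.37
ee_pos: [0.5215, 0.3337, 0.1152]
ee_rot: [-179.5, -0.1, 129.4]
ft_force: [-0.8, -1.1, -0.3]
finger_gap: 0.752
grasp_force: 0.0
```

Run:
```python
from h import *
s=sense(); print(s["time"],s["ee_pos"],s["ee_rot"],s["ft_force"])
c=camera("wrist"); cv2.imwrite("pics/w3.png",c["img"][:,:,::-1])
```

```text
5.3667 [0.52149145 0.33368804 0.11522674] [-1.79529919e+02 -5.45892292e-02  1.29386714e+02] [-0.80026125 -1.13100979 -0.34193969]
```

View pics/w3.png

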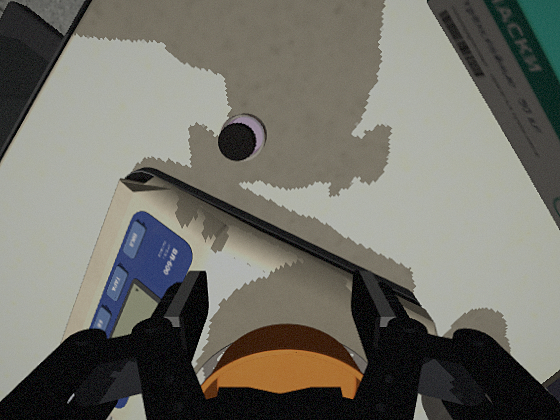

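The tub is centred between the open fingers (column ~282) and the vial is clear. Now I'll lower and push slowly, stopping short.

>>> send_rows([
  {"tx": 0,"ty": 0,"tz": 0.08,"ax": 0,"ay": 0,"az": 0,"hand": 0.75},
  {"tx": 0,"ty": 0,"tz": 0.07,"ax": 0,"ay": 0,"az": 0,"hand": 0.75},
  {"tx": -0.08,"ty": 0,"tz": 0,"ax": 0,"ay": 0,"az": 0,"hand": 0.75},
  {"tx": -0.08,"ty": 0,"tz": 0,"ax": 0,"ay": 0,"az": 0,"hand": 0.75},
  {"tx": -0.08,"ty": 0,"tz": 0,"ax": 0,"ay": 0,"az": 0,"hand": 0.75},
  {"tx": -0.04,"ty": 0,"tz": 0,"ax": 0,"ay": 0,"az": 0,"hand": 0.75},
  {"tx": -0.04,"ty": 0,"tz": 0,"ax": 0,"ay": 0,"az": 0,"hand": 0.75},
  {"tx": -0.04,"ty": 0,"tz": 0,"ax": 0,"ay": 0,"az": 0,"hand": 0.75},
  {"tx": -0.04,"ty": 0,"tz": 0,"ax": 0,"ay": 0,"az": 0,"hand": 0.75},
  {"tx": -0.04,"ty": 0,"tz": 0,"ax": 0,"ay": 0,"az": 0,"hand": 0.75},
  {"tx": -0.04,"ty": 0,"tz": 0,"ax": 0,"ay": 0,"az": 0,"hand": 0.75},
  {"tx": -0.04,"ty": 0,"tz": 0,"ax": 0,"ay": 0,"az": 0,"hand": 0.75},
])

```text
time: 6.42
ee_pos: [0.5577, 0.2954, 0.1054]
ee_rot: [180.0, -0.0, 129.4]
ft_force: [-1.8, 1.4, 0.4]
finger_gap: 0.753
grasp_force: 0.6
```

Run:
```python
from fit import *
np.set_printoptions(precision=4,suppress=True)
s=sense(); print(s["time"],s["ee_pos"],s["ee_rot"],s["ft_force"])
c=camera("top"); t=tubfit(c); print("top",t)
c=camera("wrist"); t=tubfit(c); print("wr",t)
go([.5902-.63*.046,.2551+.777*.046,s["ee_pos"][2]],[180,0,129.2])
```

```text
6.4167 [0.5577 0.2954 0.1054] [179.9941  -0.0063 129.434 ] [-1.7712  1.3533  0.4016]
top (array([0.5825, 0.2676]), np.float64(0.005564867016190235), array([0.5938, 0.2519, 0.0315]))
wr (array([0.5773, 0.2638]), np.float64(0.007355823506287839), array([0.5731, 0.2769, 0.0369]))
shift/0.1 (tool) [-0.053 -0.001 -0.001] turn/45 [0.    0.001 0.004]
```

>>> send_rows([
  {"tx": 0.15,"ty": 0,"tz": 0,"ax": 0,"ay": 0,"az": 0,"hand": 0.75},
  {"tx": 0.15,"ty": 0,"tz": -0.1,"ax": 0,"ay": 0,"az": 0,"hand": 0.75},
  {"tx": 0,"ty": 0,"tz": -0.35,"ax": 0,"ay": 0,"az": 0,"hand": 0.75},
  {"tx": 0,"ty": 0,"tz": -0.35,"ax": 0,"ay": 0,"az": 0,"hand": 0.75},
  {"tx": 0,"ty": 0,"tz": -0.35,"ax": 0,"ay": 0,"az": 0,"hand": 0.75},
  {"tx": -0.3,"ty": 0,"tz": -0.35,"ax": 0,"ay": 0,"az": 0,"hand": 0.75},
  {"tx": -0.35,"ty": 0,"tz": -0.2,"ax": 0,"ay": 0,"az": 0,"hand": 0.75},
  {"tx": -0.35,"ty": 0,"tz": 0,"ax": 0,"ay": 0,"az": 0,"hand": 0.75},
  {"tx": -0.35,"ty": 0,"tz": 0,"ax": 0,"ay": 0,"az": 0,"hand": 0.75},
  {"tx": 0,"ty": 0,"tz": 0,"ax": 0,"ay": 0,"az": 0,"hand": 0.75},
  {"tx": 0,"ty": 0,"tz": 0,"ax": 0,"ay": 0,"az": 0,"hand": 0.75},
])

```text
time: 7.43
ee_pos: [0.6224, 0.2165, 0.2723]
ee_rot: [180.0, -0.0, 129.3]
ft_force: [-0.4, 0.4, 0.1]
finger_gap: 0.747
grasp_force: 0.0
```

Run:
```python
from fit import *; import pickle
np.set_printoptions(precision=4,suppress=True)
s=sense(); print(s["time"],s["ee_pos"],s["ee_rot"],s["joint_velocities"])
c=camera("wrist"); pickle.dump(c,open("w4.pkl","wb")); t=tubfit(c); print(t)
for g in [(.5902,.2551),(.585,.26),(.593,.25)]:
  p=panfit(c,np.array(g),t[0]); print("pan",*p[:3])
im=c["img"][:,:,::-1].copy(); q=pix(c,[.59,.255,.078]); print(q)
x0=int(q[0])-90;y0=max(int(q[1])-90,0)
a=im[y0:y0+190,x0:x0+190]; print(x0,y0)
l=cv2.createCLAHE(6,(3,3)).apply(cv2.GaussianBlur(cv2.cvtColor(a,cv2.COLOR_BGR2GRAY),(3,3),0))
cv2.imwrite("pics/pan2.png",cv2.resize(l,(570,570),interpolation=cv2.INTER_CUBIC)); print(a.shape)
```

```text
7.4333 [0.6224 0.2165 0.2723] [179.9926  -0.0247 129.3227] [ 2.0735 -0.4243 -1.3252 -0.1004  0.8077  0.2572]
(array([0.5852, 0.2622]), np.float64(0.00011991789156867931), array([0.5851, 0.2622, 0.0484]))fit.py:5: RuntimeWarning: Mean of empty slice.
  s=least_squares(f,pts.mean(0)[:2],loss="soft_l1",f_scale=.001); return s.x,f(s.x)
  ret = ret.dtype.type(ret / rcount)
Traceback (most recent call last):
  File "fit.py", line 26, in panfit
    P=np.array(P); c0,e=circ(P,.0605)
                        ~~~~^^^^^^^^^
  File "fit.py", line 5, in circ
    s=least_squares(f,pts.mean(0)[:2],loss="soft_l1",f_scale=.001); return s.x,f(s.x)
                      ~~~~~~~~~~~^^^^
IndexError: invalid index to scalar variable.
```

Run:
```python
from fit import *; import pickle
c=pickle.load(open("w4.pkl","rb")); q=pix(c,[.59,.255,.078]); print(q)
x0=int(q[0])-95;y0=max(int(q[1])-100,0)
a=c["img"][y0:y0+190,x0:x0+190,::-1]; print(x0,y0)
l=cv2.createCLAHE(6,(3,3)).apply(cv2.GaussianBlur(cv2.cvtColor(a,cv2.COLOR_BGR2GRAY),(3,3),0))
cv2.imwrite("pics/pan2.png",cv2.resize(l,None,fx=3,fy=3,interpolation=cv2.INTER_CUBIC)); print(a.shape)
```

```text
[278.28751663 136.07666363]
183 36
(190, 190, 3)
```

View pics/pan2.png

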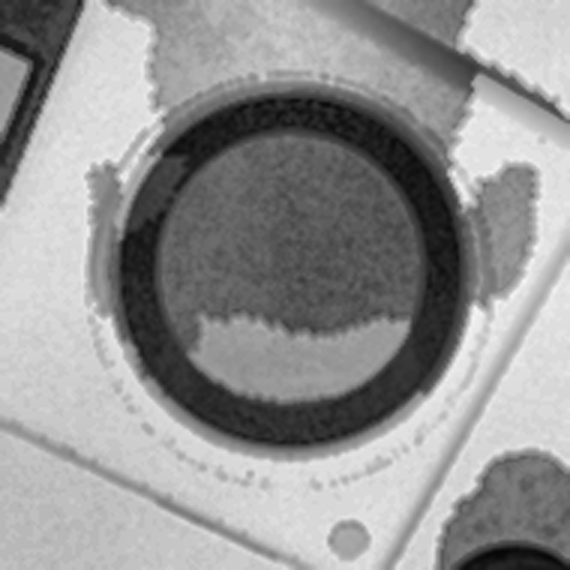

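The enhanced crop shows the pan's edge as a faint ring: bottom (245,480), left (100,345), right (483,340), top (300,75).

```bash
cat > ringfit.py <<'E'
from fit import *; import pickle
np.set_printoptions(precision=4,suppress=True)
c=pickle.load(open("w4.pkl","rb"))
Q=[(100,345),(120,385),(155,430),(200,463),(245,480),(320,483),(370,470),(425,435),(470,375),(483,340),(210,90),(250,78),(300,75),(350,82),(140,140),(120,165)]
P=np.array([at(c,(183+(x+.5)/3-.5,36+(y+.5)/3-.5),.078)[:2] for x,y in Q])
x,e=circ(P,.0605); print(x,e*1000)
r=lambda p:np.hypot(*(P-p[:2]).T)-p[2]; print(least_squares(r,[*x,.06]).x)
t=tubfit(c)[0]; print("tub",t,"d",x-t); d=x-t; yaw=np.degrees(np.arctan2(-d[1],-d[0])); print(np.linalg.norm(d),yaw)
# foot check: inner floor
E
python3 ringfit.py
```

```text
[0.589  0.2584] [-0.1814 -0.7131 -0.5034 -0.2575 -0.2182 -0.3671  0.0018  0.0416 -0.297
 -0.6459 -0.328  -0.639  -0.9751 -0.5322  0.1422  0.4474]
[0.589  0.2582 0.0602]
tub [0.5852 0.2622] d [ 0.0038 -0.0039]
0.00544719715105492 134.96847644742775
```

Run:
```python
from h import *
go([.5392,.3082,.105],[180,0,135]); s=sense(); print(s["ee_pos"])
R=Ro.from_euler("xyz",[180,0,135],degrees=True); print(R.inv().apply(np.array([.5392,.3082,.105])-s["ee_pos"])*10)
```

```text
shift/0.1 (tool) [ 1.224 -0.06   1.673] turn/45 [-0.    -0.001 -0.124]
[0.62165734 0.2173599  0.27217106]
[1.22539799 0.05927509 1.67171061]
```

>>> send_rows([
  {"tx": 0,"ty": 0,"tz": 0,"ax": 0,"ay": 0,"az": -0.124,"hand": 0.75},
  {"tx": 0.306,"ty": 0.015,"tz": 0,"ax": 0,"ay": 0,"az": 0,"hand": 0.75},
  {"tx": 0.306,"ty": 0.015,"tz": 0,"ax": 0,"ay": 0,"az": 0,"hand": 0.75},
  {"tx": 0.306,"ty": 0.015,"tz": 0,"ax": 0,"ay": 0,"az": 0,"hand": 0.75},
  {"tx": 0.307,"ty": 0.014,"tz": 0,"ax": 0,"ay": 0,"az": 0,"hand": 0.75},
  {"tx": 0,"ty": 0,"tz": 0.2,"ax": 0,"ay": 0,"az": 0,"hand": 0.75},
  {"tx": 0,"ty": 0,"tz": 0.35,"ax": 0,"ay": 0,"az": 0,"hand": 0.75},
  {"tx": 0,"ty": 0,"tz": 0.35,"ax": 0,"ay": 0,"az": 0,"hand": 0.75},
  {"tx": 0,"ty": 0,"tz": 0.35,"ax": 0,"ay": 0,"az": 0,"hand": 0.75},
  {"tx": 0,"ty": 0,"tz": 0.25,"ax": 0,"ay": 0,"az": 0,"hand": 0.75},
  {"tx": 0,"ty": 0,"tz": 0.17,"ax": 0,"ay": 0,"az": 0,"hand": 0.75},
  {"tx": 0,"ty": 0,"tz": 0,"ax": 0,"ay": 0,"az": 0,"hand": 0.75},
])

```text
time: 8.48
ee_pos: [0.5353, 0.3075, 0.1008]
ee_rot: [-179.6, -0.1, 135.2]
ft_force: [-0.9, -0.6, 0.4]
finger_gap: 0.749
grasp_force: 0.0
```

Run:
```python
from h import *
s=sense();print(s["ee_pos"],s["ee_rot"]);go([.5585,.2889,.105],[180,0,135])
```

```text
[0.53528955 0.30750089 0.10075138] [-1.79581442e+02 -1.46669913e-01  1.35154340e+02]
shift/0.1 (tool) [-0.296  0.031 -0.043] turn/45 [-0.009 -0.003  0.003]
```

>>> send_rows([
  {"tx": 0,"ty": 0,"tz": 0,"ax": 0,"ay": 0,"az": 0,"hand": 0.75},
  {"tx": -0.05,"ty": 0,"tz": 0,"ax": 0,"ay": 0,"az": 0,"hand": 0.75},
  {"tx": -0.05,"ty": 0,"tz": 0,"ax": 0,"ay": 0,"az": 0,"hand": 0.75},
  {"tx": -0.04,"ty": 0,"tz": 0,"ax": 0,"ay": 0,"az": 0,"hand": 0.75},
  {"tx": 0,"ty": 0,"tz": 0,"ax": 0,"ay": 0,"az": 0,"hand": 0.75},
  {"tx": 0,"ty": 0,"tz": 0,"ax": 0,"ay": 0,"az": 0,"hand": 0.75},
])

```text
time: 8.98
ee_pos: [0.5506, 0.2973, 0.1058]
ee_rot: [179.9, 0.0, 134.9]
ft_force: [0.1, 0.6, -0.1]
finger_gap: 0.752
grasp_force: 0.0
```

Run:
```python
from h import *
s=sense();print(s["ee_pos"],s["ee_rot"]);go([.5585,.2889,.105],[180,0,135])
```

```text
[0.55056447 0.29734916 0.10580805] [1.79922183e+02 1.70491773e-02 1.34946702e+02]
shift/0.1 (tool) [-0.116 -0.004  0.008] turn/45 [ 0.002  0.    -0.001]
```

>>> send_rows([
  {"tx": -0.03,"ty": 0,"tz": 0,"ax": 0,"ay": 0,"az": 0,"hand": 0.75},
  {"tx": -0.03,"ty": 0,"tz": 0,"ax": 0,"ay": 0,"az": 0,"hand": 0.75},
  {"tx": -0.03,"ty": 0,"tz": 0,"ax": 0,"ay": 0,"az": 0,"hand": 0.75},
  {"tx": -0.026,"ty": 0,"tz": 0,"ax": 0,"ay": 0,"az": 0,"hand": 0.75},
  {"tx": 0,"ty": 0,"tz": 0,"ax": 0,"ay": 0,"az": 0,"hand": 0.75},
  {"tx": 0,"ty": 0,"tz": 0,"ax": 0,"ay": 0,"az": 0,"hand": 0.75},
])

```text
time: 9.48
ee_pos: [0.5581, 0.2891, 0.1048]
ee_rot: [-180.0, 0.0, 135.0]
ft_force: [-0.4, -0.7, 0.8]
finger_gap: 0.753
grasp_force: 0.0
```

>>> send_rows([
  {"tx": 0.15,"ty": 0,"tz": 0,"ax": 0,"ay": 0,"az": 0,"hand": 0.75},
  {"tx": 0.15,"ty": 0,"tz": -0.1,"ax": 0,"ay": 0,"az": 0,"hand": 0.75},
  {"tx": 0,"ty": 0,"tz": -0.35,"ax": 0,"ay": 0,"az": 0,"hand": 0.75},
  {"tx": 0,"ty": 0,"tz": -0.35,"ax": 0,"ay": 0,"az": 0,"hand": 0.75},
  {"tx": 0,"ty": 0,"tz": -0.35,"ax": 0,"ay": 0,"az": 0,"hand": 0.75},
  {"tx": -0.3,"ty": 0,"tz": -0.35,"ax": 0,"ay": 0,"az": 0,"hand": 0.75},
  {"tx": -0.35,"ty": 0,"tz": -0.2,"ax": 0,"ay": 0,"az": 0.1,"hand": 0.75},
  {"tx": -0.35,"ty": 0,"tz": 0,"ax": 0,"ay": 0,"az": 0.15,"hand": 0.75},
  {"tx": -0.35,"ty": 0,"tz": 0,"ax": 0,"ay": 0,"az": 0.15,"hand": 0.75},
  {"tx": 0,"ty": 0,"tz": 0,"ax": 0,"ay": 0,"az": 0.15,"hand": 0.75},
  {"tx": 0,"ty": 0,"tz": 0,"ax": 0,"ay": 0,"az": 0,"hand": 0.75},
  {"tx": 0,"ty": 0,"tz": 0,"ax": 0,"ay": 0,"az": 0,"hand": 0.75},
])

```text
time: 10.48
ee_pos: [0.6221, 0.2119, 0.272]
ee_rot: [-180.0, -0.0, 110.5]
ft_force: [-1.0, 0.5, -0.3]
finger_gap: 0.749
grasp_force: 0.0
```

Run:
```python
from fit import *; import pickle
np.set_printoptions(precision=4,suppress=True)
s=sense(); print(s["time"],s["ee_pos"],s["ee_rot"])
c=camera("wrist"); pickle.dump(c,open("w5.pkl","wb")); t=tubfit(c); print(t)
q=pix(c,[.589,.2584,.078]); print(q)
for k in ("tare_key","key_1"): print([(r["uv"],r["p"]) for r in search_frame(k,c)])
x0=max(int(q[0])-170,0);y0=max(int(q[1])-100,0)
a=c["img"][y0:y0+190,x0:x0+260,::-1]; print(x0,y0)
l=cv2.createCLAHE(6,(3,3)).apply(cv2.GaussianBlur(cv2.cvtColor(a,cv2.COLOR_BGR2GRAY),(3,3),0))
cv2.imwrite("pics/pan3.png",cv2.resize(l,None,fx=3,fy=3,interpolation=cv2.INTER_CUBIC)); print(a.shape)
```

```text
10.4833 [0.6221 0.2119 0.272 ] [-179.9951   -0.0405  110.4703]
(array([0.5894, 0.2595]), np.float64(0.00014240148957526608), array([0.5894, 0.2596, 0.0484]))
[262.4072 130.8052]
[([37.9, 316.8], 0.49), ([134.1, 89.6], 0.45), ([197.2, 101.0], 0.26)]
[]
92 30
(190, 260, 3)
```

View pics/pan3.png

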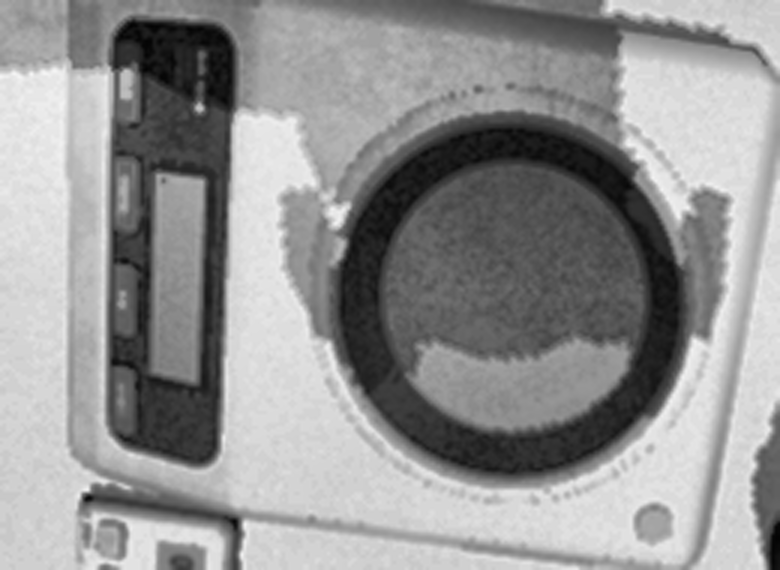

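The ring is now visible all around the tub (left (322,350), bottom (490,498), right (695,370), top (510,87)). The keys are at crop (130,85), (128,195) which is tare, (126,301) and (124,401).

Run:
```python
from fit import *; import pickle
np.set_printoptions(precision=4,suppress=True)
c=pickle.load(open("w5.pkl","rb"))
U=lambda x,y:(92+(x+.5)/3-.5,30+(y+.5)/3-.5)
Q=[(322,350),(345,400),(380,447),(430,482),(490,498),(545,495),(600,475),(640,450),(680,400),(695,370),(335,185),(390,125),(450,95),(510,87),(560,92),(640,130),(685,180)]
P=np.array([at(c,U(*q),.078)[:2] for q in Q]); x,e=circ(P,.0605); print("pan",x,e*1000)
r=lambda p:np.hypot(*(P-p[:2]).T)-p[2]; print(least_squares(r,[*x,.06]).x)
t=tubfit(c)[0]; d=x-t; print("tub",t,"d mm",d*1000)
K=np.array([at(c,U(*q),.046)[:2] for q in [(130,85),(128,195),(126,301),(124,401)]]); print(K)
v=K[0]-K[3]; print("spacing",np.linalg.norm(v)/3,"yaw",np.degrees(np.arctan2(-v[0],v[1])))
a=np.arctan2(-v[0],v[1]); ex=np.array([np.cos(a),np.sin(a)]); ey=np.array([-ex[1],ex[0]])
m=K.mean(0); print(ex@(x-m),ey@(x-m)); print("tare from pan line", m+ey*.017)
```

```text
pan [0.5886 0.2587] [-1.352  -1.3401 -0.1231  0.544   0.2333 -0.4283 -1.1904 -0.8556 -1.5132
 -1.4994 -0.1196 -0.7713 -1.0637 -1.3366 -0.855   0.1541  0.6339]
[0.5886 0.2587 0.0599]
tub [0.5894 0.2595] d mm [-0.7484 -0.7777]
[[0.4545 0.2771]
 [0.4617 0.2451]
 [0.4688 0.2124]
 [0.4759 0.1798]]
spacing 0.033210575370741076 yaw 12.376691439074316
0.1269879693758991 0.002987433442210046
tare from pan line [0.4616 0.2452]
```

The tub is within about 1 mm of the pan centre. The tare key is at (0.4616, 0.245, 0.046), and the key spacing and height agree with what's given. Next I'll shut the fingers and tilt for the press.

>>> send_rows([
  {"tx": 0,"ty": 0,"tz": 0,"ax": 0,"ay": 0,"az": 0.1,"hand": 0},
  {"tx": 0,"ty": 0,"tz": 0,"ax": 0,"ay": 0,"az": 0.08,"hand": 0},
  {"tx": 0,"ty": -0.3,"tz": 0,"ax": 0,"ay": 0,"az": 0,"hand": 0},
  {"tx": 0,"ty": -0.3,"tz": 0,"ax": 0,"ay": 0,"az": 0,"hand": 0},
  {"tx": 0,"ty": -0.3,"tz": 0,"ax": 0,"ay": 0,"az": 0,"hand": 0},
  {"tx": 0,"ty": -0.3,"tz": 0,"ax": 0,"ay": 0,"az": 0,"hand": 0},
  {"tx": 0,"ty": -0.3,"tz": 0,"ax": -0.139,"ay": 0,"az": 0,"hand": 0},
  {"tx": 0,"ty": -0.2,"tz": 0,"ax": -0.139,"ay": 0,"az": 0,"hand": 0},
  {"tx": 0,"ty": 0,"tz": 0,"ax": -0.139,"ay": 0,"az": 0,"hand": 0},
  {"tx": 0,"ty": 0,"tz": 0,"ax": -0.139,"ay": 0,"az": 0,"hand": 0},
  {"tx": 0,"ty": 0,"tz": 0,"ax": 0,"ay": 0,"az": 0,"hand": 0},
  {"tx": 0,"ty": 0,"tz": 0,"ax": 0,"ay": 0,"az": 0,"hand": 0},
])

```text
time: 11.63
ee_pos: [0.4555, 0.1755, 0.2691]
ee_rot: [155.4, 0.0, 102.3]
ft_force: [0.2, 0.1, 0.9]
finger_gap: -0.004
grasp_force: 0.0
```

```bash
cat > key.py <<'E'
from h import *
np.set_printoptions(precision=4,suppress=True)
a=np.radians(12.4); ex=np.array([np.cos(a),np.sin(a),0]); ey=np.array([-ex[1],ex[0],0]); n=-np.sin(np.radians(25))*ex+np.cos(np.radians(25))*np.array([0,0,1])
T=Ro.from_matrix(np.c_[ey,np.cross(-n,ey),-n]); key=np.array([.4616,.2448,.046])
s=sense(); tip=s["ee_pos"]+Ro.from_euler("xyz",s["ee_rot"],degrees=True).apply([0,0,.019])
d=tip-key; print(s["time"],s["ee_pos"],s["ft_force"],s["finger_gap"],"Fn",np.dot(s["ft_force"],n),"tip-key: slope",d@np.cross(ey,n),"y",d@ey,"normal",d@n)
go(key+n*(.019+.03),T.as_euler("xyz",degrees=True))
E
python3 key.py; python3 -c "
from h import *
print(sense()['qpos'])
c=camera('wrist')
for k in ('tare_key','key_1'): print([(r['uv'],r['p'],at(c,r['uv'],.046)) for r in search_frame(k,c)])"
```

```text
11.6333 [0.4555 0.1755 0.2691] [0.1656 0.0503 0.89  ] -0.0040412050727281 Fn 0.7337065995416568 tip-key: slope 0.0752371728174637 y -0.06639826341473144 normal 0.19198268068935828
shift/0.1 (tool) [ 0.665 -0.743  1.624] turn/45 [-0.009  0.001 -0.001]
[ 24.23062276 -13.9841686  -38.73728175  41.11586183  -4.94884426
 100.83905155]
[([198.7, 114.4], 0.5, array([0.46051926, 0.24697747, 0.046     ]))]
[]
```

>>> send_rows([
  {"tx": 0.22,"ty": -0.25,"tz": 0,"ax": -0.009,"ay": 0,"az": 0,"hand": 0},
  {"tx": 0.22,"ty": -0.25,"tz": 0,"ax": 0,"ay": 0,"az": 0,"hand": 0},
  {"tx": 0.225,"ty": -0.243,"tz": 0.1,"ax": 0,"ay": 0,"az": 0,"hand": 0},
  {"tx": 0,"ty": 0,"tz": 0.3,"ax": 0,"ay": 0,"az": 0,"hand": 0},
  {"tx": 0,"ty": 0,"tz": 0.3,"ax": 0,"ay": 0,"az": 0,"hand": 0},
  {"tx": 0,"ty": 0,"tz": 0.3,"ax": 0,"ay": 0,"az": 0,"hand": 0},
  {"tx": 0,"ty": 0,"tz": 0.3,"ax": 0,"ay": 0,"az": 0,"hand": 0},
  {"tx": 0,"ty": 0,"tz": 0.2,"ax": 0,"ay": 0,"az": 0,"hand": 0},
  {"tx": 0,"ty": 0,"tz": 0.1,"ax": 0,"ay": 0,"az": 0,"hand": 0},
  {"tx": 0,"ty": 0,"tz": 0,"ax": 0,"ay": 0,"az": 0,"hand": 0},
  {"tx": 0,"ty": 0,"tz": 0,"ax": 0,"ay": 0,"az": 0,"hand": 0},
  {"tx": 0,"ty": 0,"tz": 0,"ax": 0,"ay": 0,"az": 0,"hand": 0},
])

```text
time: 12.78
ee_pos: [0.4461, 0.2414, 0.094]
ee_rot: [154.8, 0.0, 102.1]
ft_force: [-0.5, 0.6, 0.0]
finger_gap: -0.001
grasp_force: 0.0
```

```bash
python3 key.py
python3 - <<'E'
from fit import *
c=camera('wrist'); cv2.imwrite("pics/w6.png",c["img"][:,:,::-1])
s=camera('scene'); q=pix(s,[.46,.245,.06]); x,y=int(q[0]),int(q[1])
cr=cv2.resize(s["img"][y-70:y+70,x-80:x+80,::-1],(480,420),interpolation=cv2.INTER_CUBIC)
w=cv2.resize(c["img"][:,:,::-1],(320,240)); w=cv2.copyMakeBorder(w,0,180,0,0,0)
cv2.imwrite("pics/both.png",np.hstack([cr,w]))
E
```

```text
12.7833 [0.4461 0.2414 0.094 ] [-0.4701  0.5527  0.0342] -0.0006782036197701655 Fn 0.17489275497466064 tip-key: slope 0.0059535550549103386 y -1.2776198583001826e-05 normal 0.031240365126636267
shift/0.1 (tool) [-0.    -0.059  0.012] turn/45 [ 0.003  0.002 -0.005]
```

View pics/both.png

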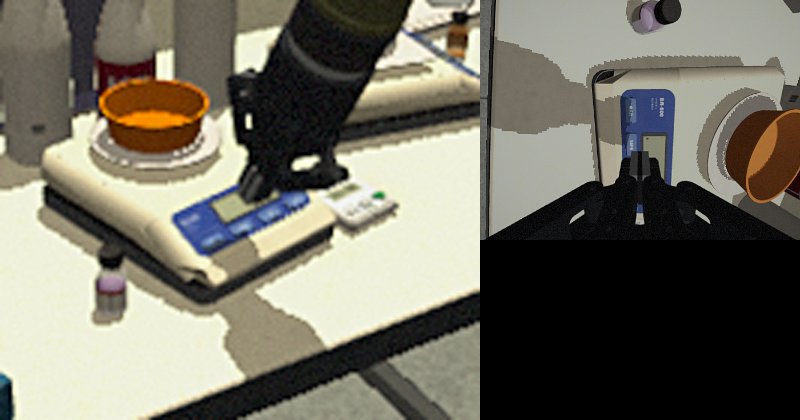

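The view shows the tub centred on the pan. The shut tips are about 30 mm above the tare key and 6 mm up-slope of it, so I'll correct that and approach.

>>> send_rows([
  {"tx": 0.005,"ty": -0.06,"tz": 0.05,"ax": 0,"ay": 0,"az": 0,"hand": 0},
  {"tx": 0,"ty": 0,"tz": 0.1,"ax": 0,"ay": 0,"az": 0,"hand": 0},
  {"tx": 0,"ty": 0,"tz": 0.07,"ax": 0,"ay": 0,"az": 0,"hand": 0},
  {"tx": 0,"ty": 0,"tz": 0.04,"ax": 0,"ay": 0,"az": 0,"hand": 0},
  {"tx": 0,"ty": 0,"tz": 0.02,"ax": 0,"ay": 0,"az": 0,"hand": 0},
  {"tx": 0,"ty": 0,"tz": 0,"ax": 0,"ay": 0,"az": 0,"hand": 0},
  {"tx": 0,"ty": 0,"tz": 0,"ax": 0,"ay": 0,"az": 0,"hand": 0},
  {"tx": 0,"ty": 0,"tz": 0,"ax": 0,"ay": 0,"az": 0,"hand": 0},
])

```text
time: 13.55
ee_pos: [0.4511, 0.2425, 0.0657]
ee_rot: [154.8, -0.0, 102.2]
ft_force: [0.1, 0.3, 0.2]
finger_gap: -0.001
grasp_force: 0.0
```

```bash
python3 key.py
python3 - <<'E'
from fit import *
c=camera('wrist'); t=tubfit(c); print(t)
s=camera('scene'); q=pix(s,[.4616,.2448,.046]); x,y=int(q[0]),int(q[1]); print(q)
cr=cv2.resize(s["img"][y-35:y+35,x-40:x+40,::-1],(400,350),interpolation=cv2.INTER_CUBIC)
w=cv2.resize(c["img"][110:320,180:380,::-1],(367,350))
w=cv2.resize(c["img"][110:320,170:370,::-1],(333,350),interpolation=cv2.INTER_CUBIC)
cv2.imwrite("pics/both2.png",np.hstack([cr,w]))
E
```

```text
13.55 [0.4511 0.2425 0.0657] [0.0534 0.3189 0.233 ] -0.0005866277001789554 Fn 0.16021124712610565 tip-key: slope -0.0013530544616168333 y 1.4788507240022984e-05 normal 0.003445018719045464
shift/0.1 (tool) [-0.001  0.015 -0.266] turn/45 [ 0.004  0.002 -0.005]
(array([0.58543673, 0.26058167]), np.float64(0.0006655691046660105), array([0.58696347, 0.26152597, 0.05035642]))
[289.84446294 245.61736117]
```

View pics/both2.png

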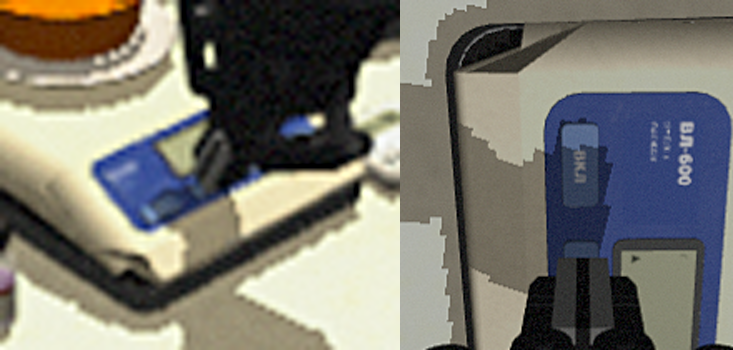

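The tips are centred across the second key, covering most of it, with key 1 clear. Pressing in small steps now.

>>> send_rows([
  {"tx": 0,"ty": 0.01,"tz": 0.01,"ax": 0,"ay": 0,"az": 0,"hand": 0},
  {"tx": 0,"ty": 0,"tz": 0.01,"ax": 0,"ay": 0,"az": 0,"hand": 0},
  {"tx": 0,"ty": 0,"tz": 0.01,"ax": 0,"ay": 0,"az": 0,"hand": 0},
  {"tx": 0,"ty": 0,"tz": 0.01,"ax": 0,"ay": 0,"az": 0,"hand": 0},
  {"tx": 0,"ty": 0,"tz": 0,"ax": 0,"ay": 0,"az": 0,"hand": 0},
  {"tx": 0,"ty": 0,"tz": 0,"ax": 0,"ay": 0,"az": 0,"hand": 0},
])

```text
time: 14.15
ee_pos: [0.4537, 0.2431, 0.0625]
ee_rot: [154.8, -0.0, 102.2]
ft_force: [-0.8, -0.1, 3.0]
finger_gap: -0.001
grasp_force: 1.6
```

```bash
python3 key.py
```

```text
14.15 [0.4537 0.2431 0.0625] [-0.7931 -0.0586  3.034 ] -0.0012178703510629435 Fn 3.082368879154799 tip-key: slope -0.0002658491805985078 y 2.64723958946084e-05 normal -0.0006786847814559036
shift/0.1 (tool) [-0.001  0.004 -0.307] turn/45 [ 0.004  0.002 -0.005]
```

Contact at about 3 N and part of the travel. I'll continue in half-millimetre steps.

>>> send_rows([
  {"tx": 0,"ty": 0,"tz": 0.005,"ax": 0,"ay": 0,"az": 0,"hand": 0},
  {"tx": 0,"ty": 0,"tz": 0.005,"ax": 0,"ay": 0,"az": 0,"hand": 0},
  {"tx": 0,"ty": 0,"tz": 0,"ax": 0,"ay": 0,"az": 0,"hand": 0},
  {"tx": 0,"ty": 0,"tz": 0,"ax": 0,"ay": 0,"az": 0,"hand": 0},
])

```text
time: 14.48
ee_pos: [0.454, 0.2432, 0.0619]
ee_rot: [154.8, -0.0, 102.2]
ft_force: [-5.6, -1.4, 11.5]
finger_gap: 0.001
grasp_force: 6.4
```

```bash
python3 key.py
```

```text
14.4833 [0.454  0.2432 0.0619] [-5.5816 -1.3857 11.5047] 0.001204032970566203 Fn 12.85645015844497 tip-key: slope -0.00024759983208616016 y 3.266115859526429e-05 normal -0.0013160245189316171
shift/0.1 (tool) [-0.001  0.004 -0.313] turn/45 [ 0.004  0.002 -0.005]
```

The normal force is 12.9 N, so the key has bottomed and is well under the limit. Withdrawing straight out along the normal.

>>> send_rows([
  {"tx": 0,"ty": 0,"tz": -0.05,"ax": 0,"ay": 0,"az": 0,"hand": 0},
  {"tx": 0,"ty": 0,"tz": -0.2,"ax": 0,"ay": 0,"az": 0,"hand": 0},
  {"tx": 0,"ty": 0,"tz": -0.3,"ax": 0,"ay": 0,"az": 0,"hand": 0},
  {"tx": 0,"ty": 0,"tz": -0.3,"ax": 0,"ay": 0,"az": 0,"hand": 0},
  {"tx": 0,"ty": 0,"tz": -0.3,"ax": 0,"ay": 0,"az": 0,"hand": 0},
  {"tx": 0,"ty": 0,"tz": -0.2,"ax": 0,"ay": 0,"az": 0,"hand": 0},
  {"tx": 0,"ty": 0,"tz": 0,"ax": 0,"ay": 0,"az": 0,"hand": 0},
  {"tx": 0,"ty": 0,"tz": 0,"ax": 0,"ay": 0,"az": 0,"hand": 0},
  {"tx": 0,"ty": 0,"tz": 0,"ax": 0,"ay": 0,"az": 0,"hand": 0},
])

```text
time: 15.23
ee_pos: [0.3975, 0.2308, 0.1827]
ee_rot: [154.9, 0.0, 102.2]
ft_force: [0.3, -0.3, 0.2]
finger_gap: -0.0
grasp_force: 0.0
```

```bash
python3 key.py
python3 - <<'E'
from fit import *
for n in ("top","scene","wrist"): print(n,tubfit(camera(n)))
print(job_done())
E
```

```text
15.2333 [0.3975 0.2308 0.1827] [ 0.3434 -0.341   0.2147] -0.00013357989954695072 Fn 0.0837858671173568 tip-key: slope -0.001643250432103464 y 3.48862375526787e-06 normal 0.13259777847375567
shift/0.1 (tool) [0.002 0.015 1.026] turn/45 [ 0.003  0.003 -0.005]
top (array([0.58871589, 0.26156356]), np.float64(0.0016452591882904226), array([0.58779609, 0.25955107, 0.04616633]))
scene (array([0.57855216, 0.26394477]), np.float64(0.011255720919317926), array([0.57006128, 0.27284277, 0.06540176]))
wrist (array([0.58854112, 0.25946889]), np.float64(0.0004958274974172875), array([0.58855518, 0.25946683, 0.04913885]))
the job is handed in; nothing more can be done
None
```

The job is handed in at about 15 s: the tub sits about 1 mm from the pan centre by camera measurement, the tare key was pressed with about 13 N (4 N holds it fully down) and released, and I saw no contact with anything else.

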